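Bring the solvent selector on line

TASK

Bring the solvent selector on line with the closed fingertips: press down the green-dotted end of the rocker on the grey power box until it has tipped fully over, then press the blue key on the white selector box fully down, and then the green key fully down, each being left down. Keep to that order, leave the red and yellow keys up, and do not lift, knock or shift the vials, bottles, beaker or wrench standing around.

Things in the scene. Friction and masses are not known exactly. Their poses are not given: they have to be found in the camera images.
- power_box: low grey power box fixed to the bench, 110 (x) x 85 (y) x 60 mm high; origin at the centre of its underside, its own +x points roughly away from the robot. On the middle of its top sits a white rocker 30 mm wide (y) and 60 mm long (x), of two flat halves meeting in a shallow V, pivot line along y 62 mm above the bench over the origin
- rocker (a joint): rocker switch angle (rad): 0 = off, the half with the green dot (+x half) stands up at 0.40 rad; 0.40 = fully on, that half lies level with its top face 66 mm above the bench and the other half stands up. It needs about 3 N at the dot, tips as the dotted half is pushed down and stays where it is left
- rocker_dot (a point): centre of the green dot, on the upper face of the +x half of the rocker, 20 mm from the pivot line and 10 mm short of its outer end; moves with the rocker. The outer end of this half also carries a green edge
- selector: white selector box fixed to the bench, 170 (x) x 280 (y) x 70 mm high; origin at the centre of its underside, +x points roughly away from the robot. Four square keys in a row along its y, 58 mm apart, on the line 30 mm beyond the centre; which colour sits where varies. A black rubber strip carrying two loose vials lies 55 mm on the robot's side of the centre
- key_blue (a joint): travel of the blue key (m): 0 = up, 0.008 = fully down. Pushed straight down with about 3 N; it stays where it is left, there is no return spring
- key_blue_top (a point): centre of the top face of the blue key, a 30 x 30 mm cap; it stands 86 mm above the bench when up and 78 mm when down, in a black frame 42 mm square whose top is 74 mm above the bench; moves with the key
- key_green (a joint): travel of the green key (m): 0 = up, 0.008 = fully down. Pushed straight down with about 3 N; it stays where it is left, there is no return spring
- key_green_top (a point): centre of the top face of the green key, a 30 x 30 mm cap; it stands 86 mm above the bench when up and 78 mm when down, in a black frame 42 mm square whose top is 74 mm above the bench; moves with the key
- key_red (a joint): travel of the red key (m): 0 = up, 0.008 = fully down. Pushed straight down with about 3 N; it stays where it is left, there is no return spring
- key_red_top (a point): centre of the top face of the red key, a 30 x 30 mm cap; it stands 86 mm above the bench when up and 78 mm when down, in a black frame 42 mm square whose top is 74 mm above the bench; moves with the key
- key_yellow (a joint): travel of the yellow key (m): 0 = up, 0.008 = fully down. Pushed straight down with about 3 N; it stays where it is left, there is no return spring
- key_yellow_top (a point): centre of the top face of the yellow key, a 30 x 30 mm cap; it stands 86 mm above the bench when up and 78 mm when down, in a black frame 42 mm square whose top is 74 mm above the bench; moves with the key
- vial_amber: amber vial with white cap, 24 mm across, 45 mm tall, standing loose on the rubber strip of the selector box; origin at the centre of its underside. To be left alone
- vial_clear: clear vial with blue cap, 24 mm across, 45 mm tall, standing loose on the rubber strip of the selector box; origin at the centre of its underside. To be left alone
- beaker: open glass beaker, 56 mm across, 75 mm tall, loose on the bench on the robot's side of the power box; origin at the centre of its underside. To be left alone
- bottle_right: amber solvent bottle with blue cap, 72 mm across, 190 mm tall, loose on the bench to the robot's right; origin at the centre of its underside. To be left alone
- bottle_left: amber solvent bottle with red cap, 72 mm across, 190 mm tall, loose on the bench to the robot's left; origin at the centre of its underside. To be left alone
- wrench: steel wrench, 160 mm long, lying on the bench to the left of the selector box; origin at the centre of its underside. To be left alone

How it is judged:
By the outcome, as a careful person would: the job done as asked, in the order asked, and still so for the second after the job is handed in, with the robot touching nothing.
It also fails if it takes over 38 s, if anything falls off the work surface, if the arm or the gripper's body presses on something with over 40 N, if the wrist force passes 120 N, or if a joint passes its speed limit or range.

ROBOT

A 6-joint arm with a two-finger parallel gripper is mounted at the origin on the work surface. World frame = base frame: x ahead of the robot, y to its left, z up, the work surface at z = 0. Lengths are in m, angles in rad, forces in N, time in s.
With the tool pointing down it reaches from about 0.25 to 0.775 m from the base axis. Payload 4 kg.
Tool frame: the origin (TCP) lies at the centre of the arm's flange, where the gripper is bolted on; the fingertips stand 173 mm ahead of it and the grasp point (between the pads) lies 155 mm ahead of it (robot.hold_point_z is the distance from the TCP to the grasp point, in m); z points along the fingers, y is the direction in which the jaws open and shut (so a half turn about z gives the same grasp; the last joint's range is limited). The gripper opens to 85 mm and grips with 20 to 120 N. Pads are 22 mm wide; open, the fingers measure 114 mm over their backs; the gripper's body (76 mm by 85 mm) begins 54 mm behind the grasp point. The pads swing forward as they close: fully open they stand 13 mm farther back than shut.
Start: joints at [-1.311, 0.087, 1.371, -0, 1.684, -0.103], TCP at [0.195, -0.514, 0.405] pointing down, gripper open.
Joint ranges: [-3.1, 3.1], [-0.76, 2.03], [0.27, 2.55], [-1.08, 4.22], [0.17, 2.65], [-2.57, 2.57]. Speed limits (rad/s): [2.79, 2.79, 3.14, 3.14, 3.14, 3.14].

INTERFACE

Orientations are given as [roll, pitch, yaw] about the fixed x, y, z axes, in that order (R = Rz(yaw) Ry(pitch) Rx(roll)).
In Python, from cell import robot gives the robot as it stands. The module is installed in compiled form; this text tells all that it offers.
- The arm moves only by the tool servo_tool, never from a script. Its argument "motion" is text: rows parted by semicolons, each of 5 numbers parted by spaces: the closure, from -1 (fully open) to 1 (shut), then the shift along the tool's x, y, z in cm, then the turn about the tool's z in degrees. A call has 1 to 12 rows; each row is the pose to reach, as a shift and turn from the pose measured when the call began, along the tool's axes at that moment; what a row does not reach only later rows make up. A row lasts 1/8 s, in which the tool goes at most 62.5 mm and 10.7 degrees, less where a joint would pass 70% of its speed; a pose out of reach is approached as far as the arm can. A call with a gripper value outside its range is refused whole. The fingers move at their own pace and stop on an object; "grip_force" is the grip in N (left out, the last holds). Time passes only in rows, so rows that repeat a pose let the fingers close. It gives the time, the measured TCP pose, the force and the opening at its end, in the units of the state.
- robot.get_state(): the state, without advancing time (a new reading comes with each control period).
- robot.grab_frame(name): name is "scene" or "side" or "wrist"; returns the picture (420x560x3 uint8, red, green, blue); there is no depth.
- robot.get_calibration(name): a dict with "K" (3x3 intrinsics, pixels), "rvec" (rotation vector, rad) and "tvec" (3), from world to camera coordinates, as OpenCV has them; the wrist camera has in their place "hand_eye" (4x4, takes a point from camera to tool coordinates, whose origin is the TCP and whose axes are the flange's). Camera axes: x right, y down, z forward; pixel columns grow to the right and rows downward; lengths in m; the calibration is good to about 2 mm. The wrist camera is an equidistant fisheye: a pixel r from the principal point sees the ray r / f radians off the axis. A picture is of the moment at which its call begins: read the wrist's pose just before it. get_calibration takes no time and is no camera call.
- robot.job_done(): hands the job in, once; it reports no verdict.
Trained networks look in the newest picture that a camera, given by its name, has taken for a name from the list of things; names that differ only in an ending like _2 or _b are one class to them, and where a whole thing is asked for, a point or a joint stands for the part that bears it (a point fixed in the world has none). Each returns a list of dicts, best first, with "score" (0 to 1); they miss things now and then, are a little off and sometimes report something else, mostly with a low value. They report only what shows in the picture. A call takes as long as a camera call.
- robot.cut_out(camera, name): "region" (420x560 bool, what is visible of it) and "point" ([row, column] in pixels, amid what is visible of it).
The state is a dict: "t": time; "joint_pos": joint angles; "joint_vel": joint speeds; "joint_torque": joint torques, N m; "tool_pos": TCP position; "orientation": TCP orientation; "contact_force": force on the tool from outside, world axes, zero at the start; "torque": the same for the moment, N m; "gripper_width": opening from 0.0 (shut) to 1.0 (fully open).
Only numpy, scipy, OpenCV 4.12 (cv2) and the standard library are available. Lean on these libraries where they do the work, as an engineer would, in place of code of your own. Each camera call takes 0.05 s, during which the arm holds its last target. There are 200 camera calls.

## Working session

There is one attempt and no reset: what is moved stays moved. The work goes in short steps, Python scripts to look and compute and a tool call to move; the robot and the scene stay as the last step left them, time stands still between calls to the robot, and variables do not carry over. Pictures are saved under pics/ and viewed, about 8 in all and at most 12, crops included, and the job is handed in when it is done.

Besides the shell and the picture viewer there is one more tool, called after "Request:" in YAML: its name, and indented under it one key for each argument. servo_tool: Moves the arm, as the interface text tells. Its arguments: {"type":"object","properties":{"motion":{"type":"string"},"grip_force":{"type":"number"}},"required":["motion"]}

```bash
mkdir -p pics
cat > h.py <<'E'
import numpy as np, cv2
from cell import robot
def cam(n):
    c=robot.get_calibration(n); R=cv2.Rodrigues(np.array(c["rvec"],float))[0]
    return np.array(c["K"],float),R,np.array(c["tvec"],float).ravel()
def toplane(n,row,col,z):
    K,R,t=cam(n); d=R.T@np.linalg.solve(K,[col,row,1.]); o=-R.T@t
    return o+d*(z-o[2])/d[2]
def proj(n,p):
    K,R,t=cam(n); q=K@(R@np.array(p)+t); return q[:2]/q[2]
def save(n,f):
    im=robot.grab_frame(n); cv2.imwrite("pics/"+f,im[:,:,::-1]); return im
E
python3 - <<'E'
from h import *
a=save("scene","s1.png");
Z=dict(key_blue_top=.086,key_green_top=.086,key_red_top=.086,key_yellow_top=.086,rocker_dot=.0735,beaker=.0375,bottle_right=.09,bottle_left=.09)
for n in ("scene","side"):
    if n=="side": save("side","d1.png")
    for k,z in Z.items():
        for r in robot.cut_out(n,k)[:2]:
            print(n,k,round(r["score"],2),r["point"],r["region"].sum(),toplane(n,*r["point"],z).round(4))
print(robot.get_state())
E
```

```text
scene key_blue_top 0.49 [204.6, 321.1] 89 [0.5877 0.137  0.086 ]
scene key_red_top 0.43 [215.2, 303.4] 105 [0.5965 0.0682 0.086 ]
scene key_red_top 0.29 [254.2, 207.8] 162 [ 0.5859 -0.2434  0.086 ]
scene rocker_dot 0.59 [255.3, 204.0] 183 [ 0.5769 -0.2529  0.0735]
scene beaker 0.68 [235.2, 179.4] 392 [ 0.4559 -0.2875  0.0375]
scene bottle_right 0.7 [271.7, 119.7] 1138 [ 0.5252 -0.4824  0.09  ]
scene bottle_left 0.77 [146.0, 398.5] 888 [0.5027 0.4995 0.09  ]
side key_blue_top 0.62 [242.7, 246.7] 147 [0.5867 0.1449 0.086 ]
side key_blue_top 0.2 [262.6, 240.6] 164 [0.5871 0.2027 0.086 ]
side key_green_top 0.62 [263.8, 237.9] 175 [0.5924 0.2071 0.086 ]
side key_yellow_top 0.63 [202.8, 259.8] 115 [0.5837 0.015  0.086 ]
side key_yellow_top 0.63 [95.0, 314.2] 999 [ 0.5106 -0.4755  0.086 ]
side rocker_dot 0.6 [144.3, 283.9] 175 [ 0.5668 -0.2332  0.0735]
side beaker 0.74 [145.7, 319.8] 457 [ 0.4636 -0.286   0.0375]
side bottle_right 0.9 [96.2, 314.7] 1019 [ 0.5074 -0.4636  0.09  ]
side bottle_right 0.72 [145.7, 285.1] 166 [ 0.5586 -0.2097  0.09  ]
side bottle_left 0.98 [403.8, 246.2] 1351 [0.4982 0.5034 0.09  ]
{'t': 0.9, 'joint_pos': array([-1.31106723e+00,  8.71954933e-02,  1.37069156e+00,  1.43692910e-05,
        1.68357052e+00, -1.03097296e-01]), 'joint_vel': array([ 0.00086066, -0.00140281,  0.00062509,  0.00067954, -0.00054134,
       -0.00029224]), 'joint_torque': array([-2.00012182e-04, -3.51716745e+01, -3.13463223e+01, -2.54139144e-05,
        2.01024259e-04, -9.49991872e-07]), 'tool_pos': array([ 0.19520538, -0.51419904,  0.40474763]), 'orientation': array([ 3.14145682e+00, -3.00362430e-07,  3.62828007e-01]), 'contact_force': array([-0.07129507,  0.87739089, -0.91997923]), 'torque': array([0.05632584, 0.00421854, 0.01704578]), 'gripper_width': 1.00329544992526}
```

Run:
```python
import cv2,numpy as np
s=cv2.imread("pics/s1.png")[120:320,90:430]; d=cv2.imread("pics/d1.png")[60:320,180:380]
cv2.imwrite("pics/v1.png",cv2.resize(s,None,fx=2.3,fy=2.3,interpolation=cv2.INTER_CUBIC))
cv2.imwrite("pics/v2.png",cv2.resize(d,None,fx=2.3,fy=2.3,interpolation=cv2.INTER_CUBIC))
```

```text
(no output)
```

View pics/v1.png

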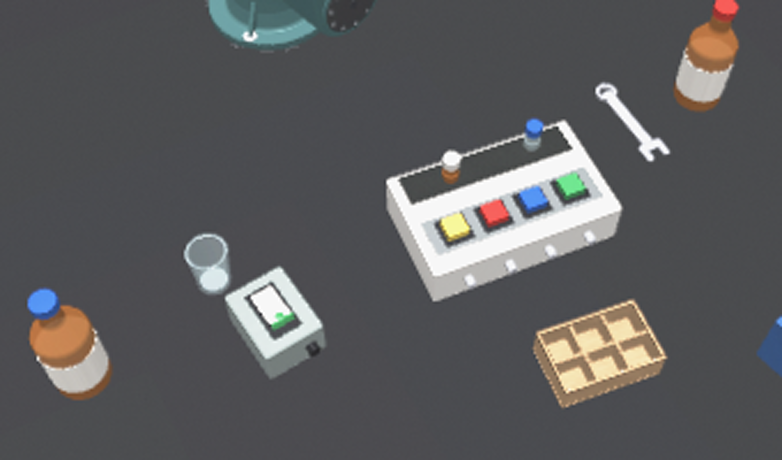

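View pics/v2.png

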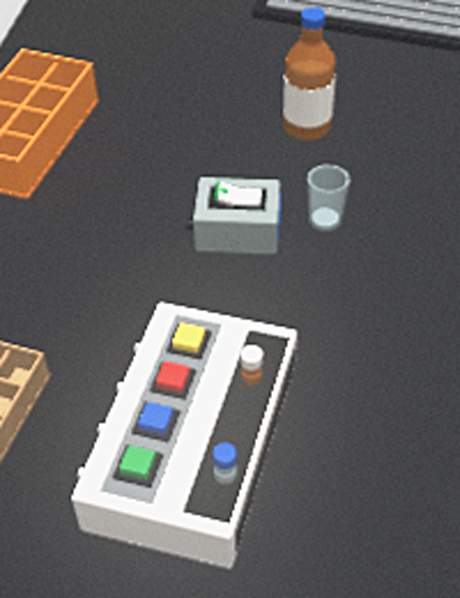

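Both views agree: the keys run right to left as yellow, red, blue, green, and the rocker's green dot is on the far (+x) end. The beaker and bottles are clear of the pressing spots. Next I segment the colours for positions and yaws.

```bash
cat >> h.py <<'E'
H=dict(yellow=(22,35),blue=(105,118),green=(50,85))
def blob(im_bgr,h,near,rad,vmin=120,smin=90):
    q=cv2.cvtColor(im_bgr,cv2.COLOR_BGR2HSV)
    m=cv2.inRange(q,(h[0],smin,vmin),(h[1],255,255))
    k=np.zeros_like(m); cv2.circle(k,(int(near[0]),int(near[1])),rad,255,-1); m&=k
    n,l,s,c=cv2.connectedComponentsWithStats(m)
    if n<2: return None
    i=1+np.argmax(s[1:,4]); return c[i],s[i,4]
E
python3 - <<'E'
from h import *
near=dict(scene={"yellow":(455,227),"red":(494,213),"blue":(533,199),"green":(571,185),"dot":(281,317)},side={"yellow":(189,337),"red":(173,377),"blue":(156,418),"green":(138,461),"dot":(222,190)})
off=dict(scene=(90,120),side=(180,60))
H.update(red=(0,8),dot=(50,85))
for n,f in (("scene","s1.png"),("side","d1.png")):
    im=cv2.imread("pics/"+f); P={}
    for k,(x,y) in near[n].items():
        u=(off[n][0]+x/2.3,off[n][1]+y/2.3); b=blob(im,H[k],u,11,100 if k=="dot" else 150)
        if b is None: print(n,k,"none"); continue
        c,a=b; p=toplane(n,c[1],c[0],.0735 if k=="dot" else .085); P[k]=p; print(n,k,c.round(1),a,p.round(4))
    ks=[k for k in("yellow","red","blue","green") if k in P]
    d=P[ks[-1]]-P[ks[0]]; print("yaw",np.degrees(np.arctan2(-d[0],d[1])),np.linalg.norm(d)/(len(ks)-1))
E
```

```text
scene yellow [287.6 218.3] 94 [0.5834 0.0203 0.085 ]
scene red [304.5 211.9] 95 [0.587  0.0779 0.085 ]
scene blue [321.3 205.3] 81 [0.5898 0.1365 0.085 ]
scene green [337.9 199.7] 71 [0.5956 0.1938 0.085 ]
scene dot [212.5 258.8] 40 [ 0.5991 -0.2359  0.0735]
yaw -4.023511588035453 0.057979662962127344
side yellow [261.5 206.2] 132 [0.5769 0.0248 0.085 ]
side red [254.6 222.9] 140 [0.5821 0.0817 0.085 ]
side blue [247.2 240.5] 138 [0.5873 0.1376 0.085 ]
side green [239.2 259.8] 135 [0.5925 0.1953 0.085 ]
side dot [274.8 142.5] 18 [ 0.5954 -0.2364  0.0735]
yaw -5.208534820874462 0.05706252721453862
```

Request:
servo_tool:
  motion: "1 6 -1.5 0 3;1 12 -3 0 6;1 18 -4.6 1 9;1 24 -6.1 1 12;1 30 -7.6 2 15;1 36 -9.1 3 18;1 42 -10.7 4 20.8;1 46 -11.9 4.5 20.8;1 46 -11.9 4.5 20.8;1 46 -11.9 4.5 20.8"
  grip_force: 40

```text
t: 2.15
tool_pos: [0.5829, -0.2399, 0.3596]
orientation: [3.141, 0.001, -0.0]
contact_force: [0.4, 0.6, -0.1]
gripper_width: 0.005
```

```bash
cat >> h.py <<'E'
from scipy.spatial.transform import Rotation as Ro
def wpose(): s=robot.get_state(); return Ro.from_euler("xyz",s["orientation"]).as_matrix(),np.array(s["tool_pos"])
def wplane(col,row,z,R,p):
    c=robot.get_calibration("wrist"); K=np.array(c["K"]); T=np.array(c["hand_eye"])
    a=(col-K[0,2])/K[0,0]; b=(row-K[1,2])/K[1,1]; r=np.hypot(a,b)
    d=np.array([a/r*np.sin(r),b/r*np.sin(r),np.cos(r)])
    o=R@T[:3,3]+p; d=R@T[:3,:3]@d; return o+d*(z-o[2])/d[2]
E
python3 - <<'E'
from h import *
R,p=wpose(); im=save("wrist","w1.png"); np.savez("w1.npz",R=R,p=p)
s=robot.get_state(); print(s["t"],p,s["orientation"],s["gripper_width"],s["contact_force"])
b=cv2.resize(cv2.imread("pics/w1.png"),None,fx=1.4,fy=1.4); cv2.imwrite("pics/w1b.png",b)
E
```

```text
2.2 [ 0.58285958 -0.23987885  0.35962847] [ 3.14086867e+00  9.93358920e-05 -1.11456119e-03] 0.00120764398305056 [-0.4249652   0.39741901  0.18538264]
```

View pics/w1b.png

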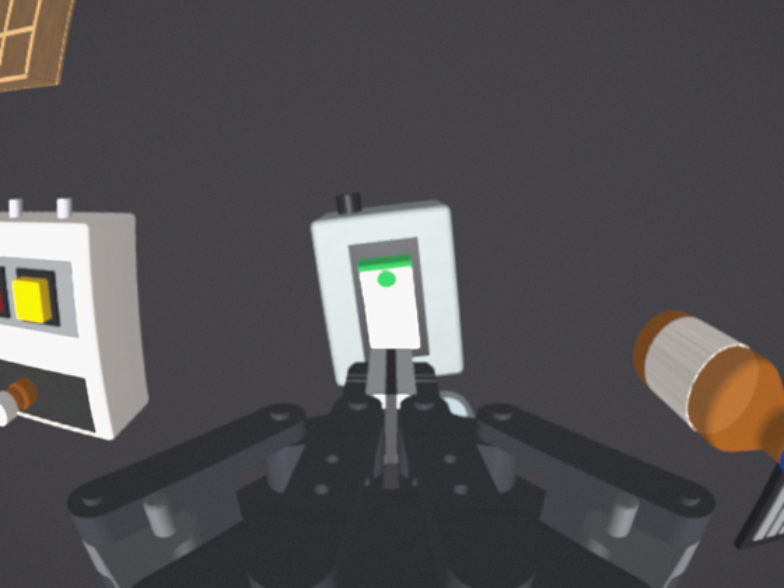

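The wrist view shows the box just ahead of the fingertips: the dot at about (387,279) in the enlarged picture, the box corners at (313,224), (449,207) and (463,373). I compute the positions from these.

Run:
```python
from h import *
w=np.load("w1.npz"); R,p=w["R"],w["p"]
f=lambda x,y,z:wplane(x/1.4,y/1.4,z,R,p)
print("dot",f(387,279,.0735).round(4))
a,b,c=f(313,222,.06),f(449,207,.06),f(463,373,.06)
print(a,b,c,"y len",np.linalg.norm(a-b),"x len",np.linalg.norm(b-c))
d=a-b; print("yaw from y edge",np.degrees(np.arctan2(-d[0],d[1]))); d=b-c; print("yaw x edge",np.degrees(np.arctan2(d[1],d[0])))
# rocker outer-edge line
a,b=f(359,267,.077),f(411,261,.077); d=a-b; print(a,b,"rocker yaw",np.degrees(np.arctan2(-d[0],d[1])),np.linalg.norm(d))
print("yellow",f(31,301,.086).round(4))
b,a=robot.get_state()["orientation"],0; print(b)
```

```text
dot [ 0.5895 -0.2392  0.0735]
[ 0.62155361 -0.19493459  0.06      ] [ 0.63032983 -0.27595129  0.06      ] [ 0.52336477 -0.28874559  0.06      ] y len 0.08149065399093118 x len 0.10772752138573555
yaw from y edge 6.1825176312350685
yaw x edge 6.8208575674836665
[ 0.59734531 -0.22342508  0.077     ] [ 0.60077871 -0.25283796  0.077     ] rocker yaw 6.658064061408161 0.029612594555465884
yellow [0.579  0.0142 0.086 ]
[ 3.14086867e+00  9.93358920e-05 -1.11456119e-03]
```

Request:
servo_tool:
  motion: "1 0.8 -0.1 4 -6.5;1 0.8 -0.1 8 -6.5;1 0.8 -0.1 10.3 -6.5;1 0.8 -0.1 10.9 -6.5;1 0.8 -0.1 11.4 -6.5;1 0.8 -0.1 11.8 -6.5;1 0.8 -0.1 12.1 -6.5;1 0.8 -0.1 12.2 -6.5;1 0.8 -0.1 12.2 -6.5"

```text
t: 3.32
tool_pos: [0.5912, -0.2397, 0.2395]
orientation: [3.139, -0.003, 0.112]
contact_force: [2.6, -0.7, 4.1]
gripper_width: 0.006
```

Request:
servo_tool:
  motion: "1 0 0 0.2 0;1 0 0 0.3 0;1 0 0 0.3 0"

```text
t: 3.7
tool_pos: [0.5912, -0.2396, 0.2394]
orientation: [3.138, -0.004, 0.113]
contact_force: [-3.7, 1.5, 12.1]
gripper_width: -0.002
```

The motion stops at tip height 66.4 mm with the force rising, so the rocker seems to be on its end stop. I lift and check.

Request:
servo_tool:
  motion: "1 0 0 -3 0;1 -1.5 0 -9 0;1 -2 0 -12 0;1 -2 0 -12 0;1 -2 0 -12 0"

```text
t: 4.32
tool_pos: [0.5705, -0.2413, 0.357]
orientation: [3.14, -0.001, 0.113]
contact_force: [0.2, 0.1, -1.0]
gripper_width: -0.001
```

Run:
```python
from h import *
R,p=wpose(); save("wrist","w2.png"); save("side","d2.png")
print(p,robot.get_state()["orientation"])
a=cv2.resize(cv2.imread("pics/w2.png")[130:290,190:350],(480,480)); b=cv2.resize(cv2.imread("pics/d2.png")[125:175,255:305],(310,480)[::-1] and (300,300),interpolation=cv2.INTER_CUBIC)
b=cv2.copyMakeBorder(b,0,180,0,0,cv2.BORDER_CONSTANT); cv2.imwrite("pics/w2b.png",np.hstack([a,b]))
```

```text
[ 0.57049943 -0.24129354  0.35701143] [3.14098910e+00 6.18109590e-04 1.12778378e-01]
```

View pics/w2b.png

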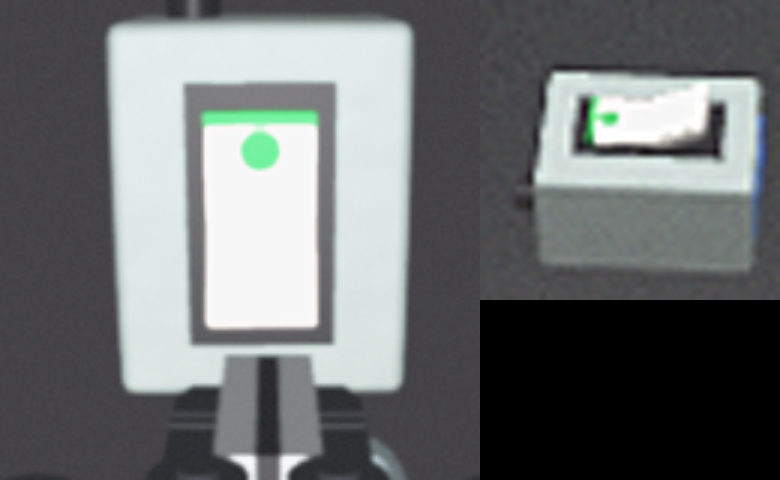

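The dotted half lies level and the other half stands up (side inset), so the rocker is fully on. On to a hover near the blue key.

Request:
servo_tool:
  motion: "1 0.5 -5.5 0 3;1 1 -11 0 5;1 1.5 -17 0 7;1 2 -23 0 9;1 2.5 -29 0 11;1 3 -34 0 11;1 3.3 -37.7 0 11;1 3.3 -37.7 0 11;1 3.3 -37.7 0 11"

```text
t: 5.55
tool_pos: [0.5609, 0.1368, 0.3543]
orientation: [3.14, 0.003, -0.079]
contact_force: [-0.4, -0.2, -0.9]
gripper_width: 0.003
```

Run:
```python
from h import *
R,p=wpose(); im=save("wrist","w3.png"); np.savez("w3.npz",R=R,p=p)
print(p,robot.get_state()["orientation"])
cv2.imwrite("pics/w3b.png",cv2.resize(cv2.imread("pics/w3.png"),None,fx=1.4,fy=1.4))
q=cv2.cvtColor(cv2.imread("pics/w3.png"),cv2.COLOR_BGR2HSV)
for k,h in dict(yellow=(22,35),red=(0,6),blue=(105,120),green=(50,85)).items():
    m=cv2.inRange(q,(h[0],120,120),(h[1],255,255)); n,l,s,c=cv2.connectedComponentsWithStats(m)
    for i in range(1,n):
        if s[i,4]>250: print(k,s[i],c[i].round(1),wplane(*c[i],.086,R,p).round(4))
```

```text
[0.56089022 0.13677754 0.35434484] [ 3.13984217e+00  2.41587485e-03 -8.00847805e-02]
yellow [ 400  159   39   39 1346] [418.9 178.3] [0.5797 0.0227 0.086 ]
red [ 332  157   40   40 1521] [351.  176.5] [0.5844 0.0787 0.086 ]
blue [ 255  156   41   40 1612] [274.8 175.4] [0.5893 0.1358 0.086 ]
green [ 180  157   38   38 1401] [198.7 175.5] [0.5944 0.1931 0.086 ]
```

View pics/w3b.png

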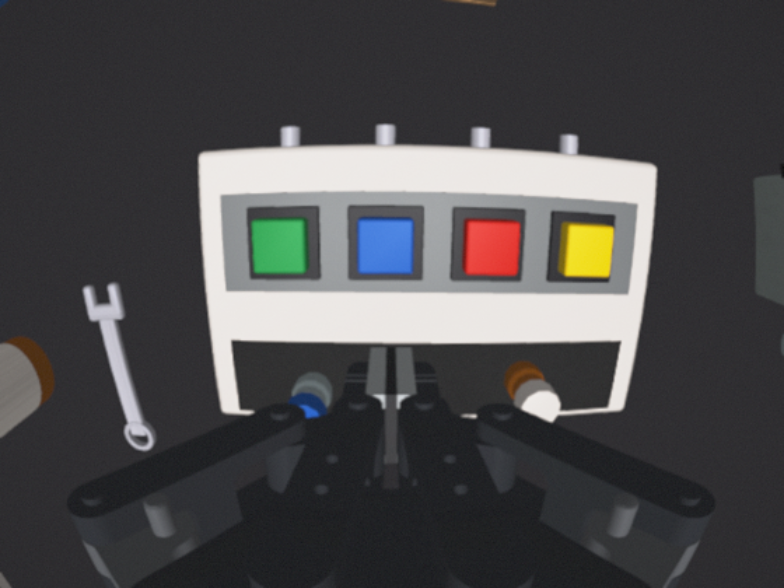

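Keys are clearly seen in the order green, blue, red, yellow from the left (scene left is +y), with the box yaw matching the tool. The vials are well clear. Pressing blue.

Request:
servo_tool:
  motion: "1 2.8 -0.1 3 0;1 2.8 -0.1 7 0;1 2.8 -0.1 9 0;1 2.8 -0.1 9.4 0;1 2.8 -0.1 9.8 0;1 2.8 -0.1 10.1 0;1 2.8 -0.1 10.4 0;1 2.8 -0.1 10.6 0;1 2.8 -0.1 10.7 0;1 2.8 -0.1 10.7 0"

```text
t: 6.85
tool_pos: [0.5891, 0.1347, 0.2513]
orientation: [3.139, -0.001, -0.08]
contact_force: [-4.6, -3.2, 12.3]
gripper_width: -0.002
```

Request:
servo_tool:
  motion: "1 0 0 -3 0;1 0 0 -6 0;1 -1.4 -2.9 -9 0;1 -2.8 -5.8 -10 0;1 -2.8 -5.8 -10 0;1 -2.8 -5.8 -10 0"

```text
t: 7.6
tool_pos: [0.5657, 0.1949, 0.3504]
orientation: [3.139, -0.001, -0.08]
contact_force: [0.5, 0.7, 0.1]
gripper_width: -0.003
```

```bash
cat > look.py <<'E'
from h import *
import sys
R,p=wpose(); save("wrist",sys.argv[1]+".png"); print(p,robot.get_state()["orientation"])
im=cv2.imread("pics/"+sys.argv[1]+".png"); cv2.imwrite("pics/"+sys.argv[1]+"b.png",cv2.resize(im[90:310],None,fx=1.4,fy=1.4))
q=cv2.cvtColor(im,cv2.COLOR_BGR2HSV)
for k,h in dict(yellow=(22,35),red=(0,6),blue=(105,120),green=(50,85)).items():
    m=cv2.inRange(q,(h[0],120,120),(h[1],255,255)); n,l,s,c=cv2.connectedComponentsWithStats(m)
    for i in range(1,n):
        if s[i,4]>400: print(k,s[i],*[wplane(*c[i],z,R,p).round(4) for z in (.086,.078)])
E
python3 look.py w4
```

```text
[0.56566916 0.19486703 0.35036406] [ 3.13866090e+00  1.32838712e-04 -8.02992506e-02]
yellow [ 465  165   31   37 1015] [0.5798 0.0229 0.086 ] [0.578  0.0173 0.078 ]
red [ 405  161   36   39 1254] [0.5845 0.0794 0.086 ] [0.5829 0.0757 0.078 ]
blue [ 331  158   40   39 1425] [0.5907 0.138  0.086 ] [0.5893 0.1363 0.078 ]
green [ 255  158   41   40 1557] [0.5945 0.1938 0.086 ] [0.5932 0.194  0.078 ]
```

View pics/w4b.png

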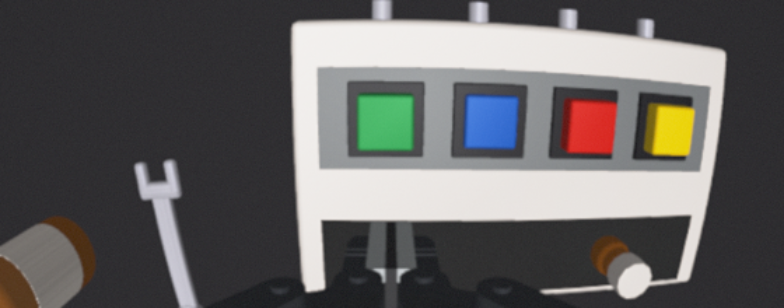

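Blue's position now fits a top at 78 mm, and it no longer shows the side skirt that red and yellow do. Now green.

Request:
servo_tool:
  motion: "1 2.9 -0.1 3 0;1 2.9 -0.1 7 0;1 2.9 -0.1 8.6 0;1 2.9 -0.1 9 0;1 2.9 -0.1 9.4 0;1 2.9 -0.1 9.7 0;1 2.9 -0.1 10 0;1 2.9 -0.1 10.2 0;1 2.9 -0.1 10.3 0;1 2.9 -0.1 10.3 0"

```text
t: 8.9
tool_pos: [0.595, 0.1929, 0.2512]
orientation: [3.139, -0.004, -0.08]
contact_force: [-4.7, -3.3, 14.3]
gripper_width: 0.001
```

Request:
servo_tool:
  motion: "1 0 0 -3 0;1 0 0 -6 0;1 -1.4 2 -9 0;1 -2.8 5.8 -10 0;1 -2.8 5.8 -10 0;1 -2.8 5.8 -10 0"

```text
t: 9.65
tool_pos: [0.5621, 0.1378, 0.3509]
orientation: [3.14, -0.004, -0.08]
contact_force: [-0.2, -0.4, 0.8]
gripper_width: -0.0
```

```bash
python3 look.py w5
python3 - <<'E'
from h import *
save("side","d3.png")
a=cv2.imread("pics/w5b.png"); d=cv2.resize(cv2.imread("pics/d3.png")[60:310,180:400],None,fx=1.15,fy=1.15)
d=cv2.copyMakeBorder(d,0,0,0,a.shape[1]-d.shape[1],cv2.BORDER_CONSTANT); cv2.imwrite("pics/f.png",np.vstack([a,d])[:600])
E
```

```text
[0.56211028 0.1378313  0.35088501] [ 3.13975415e+00 -2.62769681e-03 -7.97386733e-02]
yellow [ 403  163   39   40 1371] [0.5795 0.0227 0.086 ] [0.5779 0.019  0.078 ]
red [ 334  161   40   41 1544] [0.5844 0.0788 0.086 ] [0.5829 0.077  0.078 ]
blue [ 257  159   40   40 1557] [0.5906 0.1357 0.086 ] [0.5893 0.1358 0.078 ]
green [ 183  160   38   38 1367] [0.5952 0.1911 0.086 ] [0.5941 0.1932 0.078 ]
```

View pics/f.png

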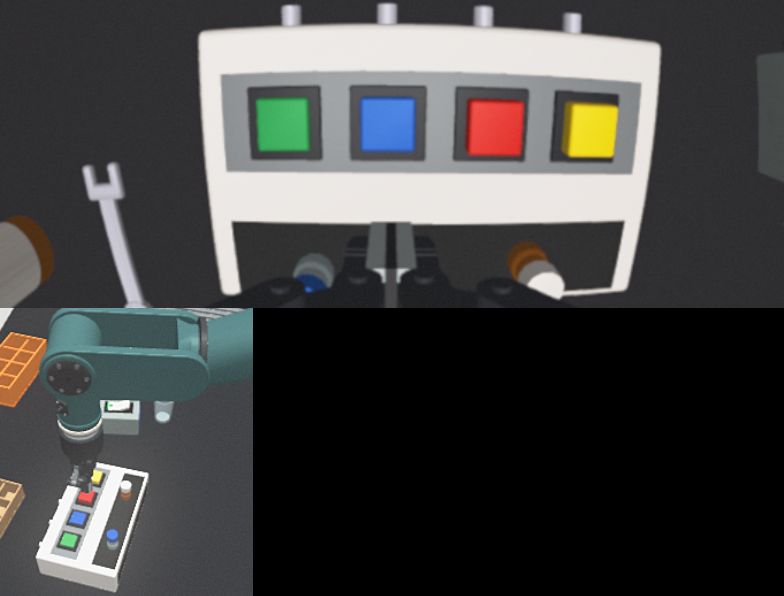

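Green and blue are both down: their positions fit 78 mm tops, at the 58 mm spacing. Red and yellow still stand up at 86 mm, and the vials, beaker and wrench are in place. The arm is clear, so I hand in.

```bash
python3 -c "
from cell import robot
print(robot.job_done())"
```

```text
the job is handed in; nothing more can be done
None
```

The solvent selector is on line. With closed fingertips I tipped the rocker fully over, then pressed the blue key down, then the green one, and handed the job in at about 10 s with the gripper clear.

| Part | Fingertip height at the stop | Expected height | Push force |
|---|---|---|---|
| Rocker | 66.4 mm | 66 mm | about 12 N |
| Blue key | 78.3 mm | 78 mm | about 12 N |
| Green key | 78.2 mm | 78 mm | about 14 N |

**Rocker:** a picture taken after pressing showed the dotted half level and the other half standing up.

**Keys:** the last wrist picture fits blue and green down, with red and yellow still up.

**Surroundings:** the vials, beaker and wrench looked upright and undisturbed in the last pictures. The left bottle showed only in part, and the right bottle was not in the final views. The arm passed well clear of it and no unexpected force showed.

No check failed or disagreed.

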